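# Key the bat onto the turntable's pin

### The arm

A 6-joint arm with a two-finger parallel gripper is mounted at the origin on the work surface. World frame = base frame: x ahead of the robot, y to its left, z up, the work surface at z = 0. Lengths are in m, angles in rad, forces in N, time in s.
With the tool pointing down it reaches from about 0.375 to 0.9 m from the base axis. Payload 3.1 kg.
Tool frame: the origin (TCP) lies midway between the tips of the shut fingers; the grasp point (between the pads) lies 19 mm behind it (arm.hold_point_z is the distance from the TCP to the grasp point, in m); z points along the fingers, y is the direction in which the jaws open and shut (so a half turn about z gives the same grasp; the last joint's range is limited). The gripper opens to 87 mm and grips with 3 to 60 N. Pads are 19 mm wide; open, the fingers measure 117 mm over their backs; the gripper's body (75 mm by 190 mm) begins 51 mm behind the grasp point.
Start: joints at [1.129, 0.527, 1.433, -0, 1.181, -0.178], TCP at [0.163, 0.603, 0.223] pointing down, gripper open.
Joint ranges: [-3.08, 3.08], [-0.75, 2.2], [0.22, 2.44], [-1.43, 4.57], [0, 2.65], [-2.85, 2.85]. Speed limits (rad/s): [2.79, 2.79, 3.14, 3.14, 3.14, 3.14].

### API

Orientations are given as a rotation vector (axis times angle).
In Python, from plant import arm gives the robot as it stands.
- The arm moves only by the tool send_rows, never from a script. Its argument "steps" is a list that holds one entry, the list of rows, each a list of 7 numbers: the shift along the tool's x, y, z in mm, then the turn, a rotation vector about the tool's x, y, z in degrees, then the finger opening in mm, from 0 to 87. A call has 1 to 10 rows; each row shifts and turns the commanded pose from where the row before left it, along the tool's axes as they then stand; what a row does not reach is not made up. A row lasts 1/10 s, in which the tool goes at most 50 mm and 8.59 degrees, less where a joint would pass 70% of its speed; a pose out of reach is approached as far as the arm can. A call is refused whole if a number of a shift passes 50 or a number of a turn 8.59, either way. A call with a gripper value outside its range is refused whole. The fingers move at their own pace and stop on an object; the grip force is fixed at half the most. Time passes only in rows, so rows that do not move let the fingers close. It gives the time, the measured TCP pose, the force and the opening at its end, in the units of the state.
- arm.sense(): the state, without advancing time (a new reading comes with each control period).
- arm.grab_frame(name): name is "side" or "top" or "wrist"; returns a dict with "pixels" (420x560x3 uint8, red, green, blue), "K" (3x3 intrinsics, pixels), "D" ([k1, k2, p1, p2, k3] as OpenCV has them; the pictures are not rectified), "xyz" and "rotation" of the camera in the world. Camera axes: x right, y up, looking along -z (the intrinsics and any distortion apply to the point x, -y, -z); pixel columns grow to the right and rows downward; lengths in m; the calibration is good to about 2 mm. A picture is of the moment at which its call begins. There is no depth.
- arm.finish_job(): hands the job in, once; it reports no verdict.
Trained networks look in the newest picture that a camera, given by its name, has taken for a name from the list of things; names that differ only in an ending like _2 or _b are one class to them, and where a whole thing is asked for, a point or a joint stands for the part that bears it (a point fixed in the world has none). Each returns a list of dicts, best first, with "conf" (0 to 1); they miss things now and then, are a little off and sometimes report something else, mostly with a low value. They report only what shows in the picture. A call takes as long as a camera call. They do not tell look-alikes from the thing itself.
- arm.boxes_of(query, camera): "xyz" ([x, y, z] in m, in the coordinates of the camera as it stood for that picture, good to about 4 mm: the middle of the surface that is visible of it).
- arm.landmark_of(query, camera): "xyz" ([x, y, z] in m, in the coordinates of the camera as it stood for that picture, good to about 4 mm: a listed point, or the origin of a listed thing).
The state is a dict: "clock": time; "joint_pos": joint angles; "joint_vel": joint speeds; "joint_efforts": joint torques, N m; "eef_pos": TCP position; "eef_rot": TCP orientation; "contact_force": force on the tool from outside, world axes, zero at the start; "moment": the same for the moment, N m; "width": opening from 0.0 (shut) to 1.0 (fully open).
Only numpy, scipy, OpenCV 4.12 (cv2) and the standard library are available. Lean on these libraries where they do the work, as an engineer would, in place of code of your own. Each camera call takes 0.05 s, during which the arm holds its last target. There are 200 camera calls.

### The job

Push the yellow peg sideways with a fingertip to turn the blue bat on the turntable until the notch in its rim stands over the red pin, then press the black boss in the middle so that the bat drops over the pin and sits fully home. Do not lift the bat, and leave the pots and tools around it alone.

Things in the scene. Friction and masses are not known exactly. Their poses are not given: they have to be found in the camera images.
- wheel: Hand turntable: grey iron foot fixed to the table, and on it a heavy (4.5 kg) bare steel head 230 mm across whose flat top is 75 mm above the table. The head rests on the foot and does not spin: it stays put under a few newtons. Origin on its axis at table height, z up, x points from the axis towards its red drive pin.
- pin_top (a point): Top of the red drive pin: upright, 9 mm thick, round-topped, 82 mm from the turntable's axis, standing 12 mm above the steel head. It is hidden under the bat until the notch is over it; a red rib on the head (from 93 to 114 mm from the axis, seen just outside the bat's rim) lies on the same radius and shows where the pin is.
- boss_top (a point): Centre of the top face of the round black boss (44 mm across) in the middle of the bat, on the turntable's axis, 6 mm above the bat's upper face: the place to press. The boss sinks with the bat but does not turn. At the start it is 109 mm above the table; fully home, 95 mm.
- notch (a point): The notch in the bat's rim, 82 mm from the axis, at the height of the bat's upper face. The notch is a 14 mm wide slot open to the rim, reaching in to 72 mm from the axis, cut right through; a white line on the bat points at it. The bat is a flat blue plastic disc 180 mm across and 14 mm thick; its underside floats 14 mm above the steel head at the start, so it clears the pin by 2 mm.
- peg_mid (a point): Mid-height of the yellow finger peg on the bat: upright round peg, 16 mm thick, standing 28 mm above the bat's upper face, 60 mm from the axis, on the side opposite the notch. Push it sideways to turn the bat.
- bat_turn (a joint): Turn of the bat on the turntable's axis in rad, growing counter-clockwise seen from above. The notch stands exactly over the pin at 0 and at every whole turn; the slot has 2.5 mm play either side of the pin (0.03 rad). Turns freely either way with a little friction (about 1 N of push at the peg) and stays where it is left.
- bat_seat (a joint): How far the bat is pressed down in m: 0 at the start, 0.014 fully home on the steel head (end stop). A friction sleeve holds it at any height; it takes a few newtons (up to about 5) to push it down and it does not spring back. With the notch off the pin, the bat meets the pin at 0.002, which resists springily and stops it well short of home (no deeper than about 0.009 even when pushed hard). Negative when the bat is lifted.
- cup_a: Grey clay beaker, 86 mm across the rim, 112 mm tall, loose; origin under its centre. Leave alone.
- cup_b: Second grey clay beaker like the first. Leave alone.
- cup_c: Sand-coloured beaker, 80 mm across, 95 mm tall, loose; origin under its centre. Leave alone.
- glaze_jar: Green glass jar with a white cap, 72 mm across, 85 mm tall, loose; origin under its centre. Leave alone.
- bowl: Small blue bowl, 124 mm across, 45 mm tall, loose; origin under its centre. Leave alone.
- brush: Brush lying on the table, loose. Leave alone.
- loop_tool: Wooden-handled steel tool lying on the table, loose. Leave alone.
- rib: Dark wooden throwing rib, 95 x 50 x 6 mm, flat on the table, loose. Leave alone.
Mind the look-alikes: they are no part of the job. Leave any green or pink look-alike of the part that bears pin_top alone.

How it is judged:
At the end, for the whole second after the job is handed in: The bat is pressed at least 12 of its 14 mm down onto the turntable, with the middle of its notch within 5 mm of the pin seen from above, and is at rest (value of joint bat_seat above 0.012 m and horizontal distance between notch and pin_top below 0.005 m and velocity of joint bat_turn between -0.05 and 0.05 rad/s); the robot touches nothing.
It fails at once if the bat is lifted (more than 4 mm above its starting height) (value of joint bat_seat below -0.004 m).
It fails at once if a pot or tool around the turntable is moved by more than 15 mm or tipped over (distance of any of cup_a, cup_b, cup_c, glaze_jar, bowl, brush, loop_tool, rib from where it was at the start of the episode above 0.015 m or angle between any of cup_a, cup_b, cup_c, glaze_jar, bowl's own z axis and vertical above 0.4 rad).
It also fails if it takes over 48 s, if anything falls off the work surface, if the arm or the gripper's body presses on something with over 40 N, if the wrist force passes 120 N, or if a joint passes its speed limit or range.

## Working session

There is one attempt and no reset: what is moved stays moved. The work goes in short steps, Python scripts to look and compute and a tool call to move; the robot and the scene stay as the last step left them, time stands still between calls to the robot, and variables do not carry over. Pictures are saved under pics/ and viewed, about 8 in all and at most 12, crops included, and the job is handed in when it is done.

Besides the shell and the picture viewer there is one more tool, called after "Call:" as name(argument=value, ...), one argument or row to a line, values as JSON. send_rows: Moves the arm, as the interface text tells. Its arguments: {"type":"object","properties":{"steps":{"type":"array"}},"required":["steps"]}

```bash
mkdir -p pics; cat > h.py <<'E'
from plant import arm
import numpy as np, cv2
np.set_printoptions(precision=4,suppress=True)
def R_of(f):
    r=np.array(f["rotation"],float)
    return r if r.shape==(3,3) else cv2.Rodrigues(r)[0]
def world(f,p): return np.array(f["xyz"])+R_of(f)@np.array(p)
def project(f,P):
    R=R_of(f); c=(np.atleast_2d(P)-np.array(f["xyz"]))@R
    c=c*[1,-1,-1]
    return cv2.projectPoints(c.reshape(-1,1,3),np.zeros(3),np.zeros(3),np.array(f["K"],float),np.array(f["D"],float))[0].reshape(-1,2)
def onplane(f,uv,z):
    n=cv2.undistortPoints(np.array(uv,float).reshape(-1,1,2),np.array(f["K"],float),np.array(f["D"],float)).reshape(-1,2)
    d=np.c_[n[:,0],-n[:,1],-np.ones(len(n))]@R_of(f).T
    o=np.array(f["xyz"]); return o+d*((z-o[2])/d[:,2])[:,None]
def save(f,name): cv2.imwrite("pics/"+name,f["pixels"][:,:,::-1])
E
python3 - <<'E'
from h import *
s=arm.sense(); print(s)
for c in("top","side"):
    f=arm.grab_frame(c); save(f,c+"1.png"); print(c,np.array(f["xyz"]))
    for q in("wheel","pin_top","boss_top","notch","peg_mid"):
        for d in arm.landmark_of(q,c)[:3]:
            w=world(f,d["xyz"]); print(q,round(d["conf"],2),w,project(f,w)[0])
E
```

```text
{'clock': 0.0, 'joint_pos': array([ 1.1285,  0.5285,  1.4339,  0.    ,  1.1814, -0.1785]), 'joint_vel': array([ 0.0003,  0.0014, -0.0012, -0.0003,  0.0003, -0.0009]), 'joint_efforts': array([ -0.0013, -44.0055, -17.6592,   0.0634,   0.0582,  -0.0002]), 'eef_pos': array([0.1626, 0.6027, 0.2216]), 'eef_rot': array([-0.413 , -3.1136,  0.0032]), 'contact_force': array([ 0.0723,  0.0926, -0.1288]), 'moment': array([0.0296, 0.0118, 0.0064]), 'width': 0.9980731273335566}
top [ 0.3664 -0.0077  1.1928]
wheel 0.77 [ 0.5586  0.0971 -0.0025] [244.4544 192.0293]
wheel 0.42 [0.5549 0.1001 0.1082] [239.6251 186.5051]
pin_top 0.97 [0.1494 0.3074 0.0274] [160.4836 342.1975]
pin_top 0.8 [0.5033 0.1638 0.0864] [215.355  207.3179]
pin_top 0.75 [ 0.2386 -0.2534  0.0265] [373.0987 311.5906]
boss_top 0.75 [0.5539 0.1001 0.1095] [239.5777 186.8268]
boss_top 0.39 [ 0.5581  0.0966 -0.0044] [244.7145 192.3415]
boss_top 0.35 [ 0.6031 -0.3065 -0.0015] [388.528 178.231]
notch 0.63 [0.6226 0.1397 0.104 ] [225.1296 160.7547]
peg_mid 0.92 [0.502  0.0594 0.1202] [254.849  206.7222]
side [ 0.0037 -0.7652  1.1256]
wheel 0.81 [0.5521 0.0946 0.005 ] [275.5052 195.5743]
wheel 0.35 [ 0.4239  0.3596 -0.0009] [195.1306 161.4166]
pin_top 0.95 [0.1478 0.3094 0.027 ] [116.7675 201.8544]
pin_top 0.74 [0.5067 0.1687 0.088 ] [247.7232 166.4107]
pin_top 0.6 [ 0.228  -0.2449  0.025 ] [238.3222 336.791 ]
boss_top 0.96 [0.5536 0.0998 0.114 ] [274.6192 167.6998]
notch 0.94 [0.6221 0.1425 0.1023] [286.5287 152.6831]
notch 0.48 [0.5559 0.1012 0.1104] [275.0289 167.9923]
notch 0.39 [0.5085 0.1688 0.09  ] [248.2334 165.6526]
peg_mid 0.95 [0.5029 0.0679 0.1162] [265.296  181.3603]
```

View pics/top1.png

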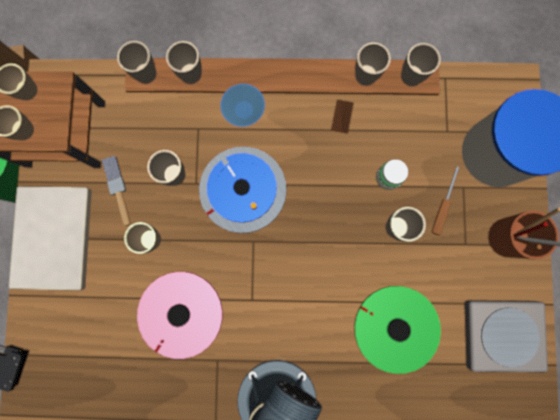

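```bash
python3 - <<'E'
import cv2
a=cv2.imread('pics/top1.png')[120:260,170:320];b=cv2.imread('pics/side1.png')[110:250,200:350]
cv2.imwrite('pics/crop1.png',cv2.resize(cv2.hconcat([a,b]),(800,373),interpolation=cv2.INTER_CUBIC))
E
```

```text
(no output)
```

View pics/crop1.png

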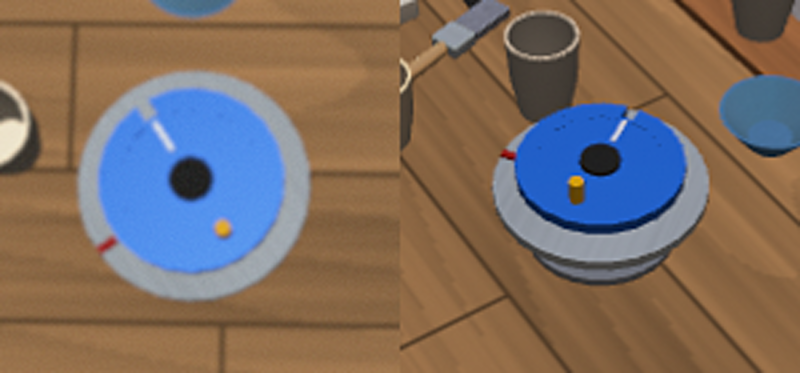

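The candidates by red mark in the top view are the blue turntable at rib (209,211), the pink disc at (159,347) and the green disc at (366,310). I choose the blue one, which has the yellow peg at (254,206), the white line and notch at (225,160), and the boss at (241,187). The crop agrees. Next I'll refine the angles with colour centroids from both views.

```bash
cat >> h.py <<'E'
def cents(f,C=(.5545,.1,.1)):
    hsv=cv2.cvtColor(f["pixels"],cv2.COLOR_RGB2HSV).astype(int); H,S,V=hsv[...,0],hsv[...,1],hsv[...,2]
    u0,v0=project(f,np.array(C))[0]; yy,xx=np.indices(H.shape); near=np.hypot(xx-u0,yy-v0)<48
    m={"blue":near&(H>98)&(H<125)&(S>110),"red":near&((H<6)|(H>172))&(S>120)&(V>60),"yellow":near&(H>12)&(H<30)&(S>170)&(np.hypot(xx-u0,yy-v0)<38),
       "black":near&(V<70)&(np.hypot(xx-u0,yy-v0)<15),"white":near&(V>175)&(S<90)&(np.hypot(xx-u0,yy-v0)<30)}
    return {k:(np.array([xx[a].mean(),yy[a].mean()]),a) for k,a in m.items() if a.sum()>3}
E
python3 - <<'E'
from h import *
Z={"blue":.103,"red":.077,"yellow":.131,"black":.109,"white":.103}
for c in("top","side"):
    f=arm.grab_frame(c); m=cents(f); W={}
    for k,(uv,a) in m.items():
        W[k]=onplane(f,[uv],Z[k])[0]
        print(c,k,a.sum(),uv,W[k][:2])
    # ellipse fit of bat rim by mapping blue hull to plane
    cs,_=cv2.findContours(m["blue"][1].astype(np.uint8),0,1); p=cv2.convexHull(np.vstack(cs))
    e=cv2.fitEllipse(p); print("rim ell",e[0], onplane(f,[e[0]],.103)[0])
    C=W["black"]
    for k in("red","yellow","white"):
        if k in W:
            d=W[k]-C; print(k,"r",np.hypot(*d[:2]),"ang",np.degrees(np.arctan2(d[1],d[0])))
s=arm.sense(); print(cv2.Rodrigues(s["eef_rot"])[0], s["clock"])
for q in("cup_a","cup_c","glaze_jar","bowl"):
    f=arm.grab_frame("top")
    print(q,[world(f,d["xyz"]) for d in arm.landmark_of(q,"top")[:2]])
E
```

```text
top blue 3485 [241.3813 187.5845] [0.5531 0.096 ]
top red 16 [209.4375 211.6875] [0.4927 0.1804]
top yellow 11 [253.0909 205.3636] [0.5039 0.0632]
top black 163 [241.0429 186.589 ] [0.5546 0.0964]
top white 49 [231.8776 172.4082] [0.5924 0.1215]
rim ell (241.2697296142578, 187.36720275878906) [0.5536 0.0963 0.103 ]
red r 0.10434525525248244 ang 126.36329790833625
yellow r 0.060606261343688336 ang -146.73492775680003
white r 0.04535231531204913 ang 33.66138948781658
side blue 2267 [274.6753 172.9043] [0.5485 0.0919]
side red 13 [240.     167.6154] [0.491  0.1867]
side yellow 48 [266.9167 179.4375] [0.503  0.0593]
side black 140 [274.5429 169.5786] [0.5521 0.098 ]
side white 19 [281.5789 158.4737] [0.5964 0.1296]
rim ell (274.6277160644531, 172.5837860107422) [0.5491 0.093  0.103 ]
red r 0.10778742389672293 ang 124.54541973148496
yellow r 0.06248992678699716 ang -141.76134202601853
white r 0.05446197958122978 ang 35.49721378791703
[[-0.9654  0.2607  0.0001]
 [ 0.2607  0.9654  0.0001]
 [-0.      0.0001 -1.    ]] 0.7
cup_a [array([0.6067, 0.3001, 0.0021]), array([ 0.4679, -0.3244,  0.0018])]
cup_c [array([0.6085, 0.2981, 0.0037]), array([ 0.4665, -0.3231,  0.0004])]
glaze_jar [array([ 0.6017, -0.3053, -0.0026])]
bowl [array([ 0.7937,  0.1035, -0.0035])]
```

Call:
send_rows(
  steps=[
    [[0,0,0,0,0,8.2,70],[0,0,0,0,0,8.2,50],[0,0,0,0,0,8.2,40],[0,0,0,0,0,8.2,40],[0,0,0,0,0,8.2,40],[0,0,0,0,0,8.2,40],[0,0,0,0,0,8.2,40],[0,0,0,0,0,8.2,40],[0,0,0,0,0,8.2,40],[0,0,0,0,0,8.2,40]],
  ],
)

```text
clock: 2.1
eef_pos: [0.1629, 0.6034, 0.2225]
eef_rot: [-2.361, -2.072, 0.0]
contact_force: [0.4, -0.5, -0.5]
width: 0.461
```

Call:
send_rows(
  steps=[
    [[0,0,0,0,0,8.2,40],[0,0,0,0,0,8.2,40],[0,0,0,0,0,8.2,40],[0,0,0,0,0,8.2,40],[0,0,0,0,0,8.2,40],[0,0,0,0,0,8.2,40],[0,0,0,0,0,0,40]],
  ],
)

```text
clock: 2.8
eef_pos: [0.163, 0.6034, 0.2226]
eef_rot: [3.007, 0.911, 0.0]
contact_force: [-0.1, 0.8, 0.1]
width: 0.455
```

Call:
send_rows(
  steps=[
    [[0,20,0,0,0,0,40],[0,35,0,0,0,0,40],[0,40,0,0,0,0,40],[0,40,0,0,0,0,40],[0,40,0,0,0,0,40],[0,40,0,0,0,0,40],[0,40,0,0,0,0,40],[0,40,0,0,0,0,40],[0,40,0,0,0,0,40],[0,40,0,0,0,0,40]],
  ],
)

```text
clock: 3.8
eef_pos: [0.3718, 0.29, 0.2228]
eef_rot: [-3.005, -0.916, -0.001]
contact_force: [-0.3, 0.2, -0.4]
width: 0.459
```

Call:
send_rows(
  steps=[
    [[-3,40,0,0,0,0,40],[-3,40,0,0,0,0,40],[-3,40,0,0,0,0,40],[-3,40,0,0,0,0,40],[-1,30,0,0,0,0,40],[0,20,0,0,0,0,40],[0,0,0,0,0,0,40],[0,0,0,0,0,0,40]],
  ],
)

```text
clock: 4.6
eef_pos: [0.4763, 0.1094, 0.2225]
eef_rot: [-3.006, -0.911, 0.001]
contact_force: [0.0, 0.3, -0.8]
width: 0.46
```

```bash
python3 - <<'E'
from h import *
s=arm.sense(); R=cv2.Rodrigues(s["eef_rot"])[0]; print(s["clock"],s["eef_pos"],R,s["width"])
f=arm.grab_frame("wrist"); save(f,"w1.png"); print(np.array(f["xyz"]))
for q in("peg_mid","boss_top","notch","pin_top"):
    for d in arm.landmark_of(q,"wrist")[:2]: print(q,round(d["conf"],2),world(f,d["xyz"]))
C=np.array([.5535,.098]);a=np.radians(-146.5)
P=np.r_[C+.06*np.array([np.cos(a),np.sin(a)]),.12]
print("tool delta mm",R.T@(P-s["eef_pos"])*1000, project(f,P), project(f,[*C,.109]))
E
```

```text
4.6 [0.4763 0.1094 0.2225] [[ 0.8317  0.5552 -0.0007]
 [ 0.5552 -0.8317  0.0005]
 [-0.0004 -0.0008 -1.    ]] 0.46037665609278694
[0.5408 0.1511 0.3841]
peg_mid 0.89 [0.504  0.0638 0.1134]
boss_top 0.57 [0.5567 0.0957 0.1096]
notch 0.59 [0.6221 0.1458 0.1023]
pin_top 0.61 [0.5055 0.1654 0.0897]
tool delta mm [ -2.0363  52.1761 102.44  ] [[343.3113 211.5167]] [[345.0017 137.9621]]
```

View pics/w1.png

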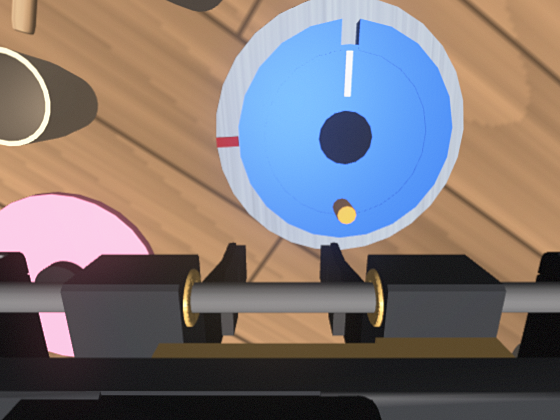

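The wrist view shows the boss at (345,138), the peg top at (347,215), the notch at (351,30) and the rib at (228,142). I'll measure from this view.

```bash
cat >> h.py <<'E'
def wristmeas(f, C0=(.5535,.098)):
    hsv=cv2.cvtColor(f["pixels"],cv2.COLOR_RGB2HSV).astype(int); H,S,V=hsv[...,0],hsv[...,1],hsv[...,2]
    yy,xx=np.indices(H.shape); ok=yy<245
    def sel(m,z,lo,hi):
        m=m&ok; p=np.c_[xx[m],yy[m]]; w=onplane(f,p,z)[:,:2]; r=np.hypot(*(w-C0).T); return w[(r>lo)&(r<hi)]
    o={"boss":sel((V<85)&(S<160),.109,0,.032),"red":sel(((H<8)|(H>170))&(S>120),.077,.088,.122),
       "yellow":sel((H>12)&(H<28)&(S>150)&(V>170),.131,.045,.075),"white":sel((V>185)&(S<50),.103,.03,.07)}
    out={}
    for k,w in o.items():
        if len(w)<5: continue
        c=(w.min(0)+w.max(0))/2 if k=="boss" else w.mean(0); out[k]=c
        d=c-out["boss"]; print(k,len(w),c,"r",round(np.hypot(*d),4),"ang",round(np.degrees(np.arctan2(d[1],d[0])),2))
E
python3 - <<'E'
from h import *
f=arm.grab_frame("wrist"); wristmeas(f)
E
```

```text
boss 160 [0.5559 0.0898] r 0.0 ang 0.0
red 199 [0.492  0.1804] r 0.1109 ang 125.15
yellow 19 [0.5053 0.062 ] r 0.0577 ang -151.24
white 293 [0.595  0.1242] r 0.0521 ang 41.33
```

```bash
sed -i 's/sel((V<85)&(S<160),.109,0,.032)/sel(V<110,.109,0,.03)/; s/(S>150)&(V>170),.131/(S>120)\&(V>150),.131/' h.py
python3 - <<'E'
from h import *
f=arm.grab_frame("wrist"); print(f["pixels"][138,345],f["pixels"][215,347],f["pixels"][208,342]); wristmeas(f)
E
```

```text
[50 57 92] [244 213 111] [168 132  89]
boss 2066 [0.5541 0.098 ] r 0.0 ang 0.0
red 197 [0.4921 0.1805] r 0.1032 ang 126.93
yellow 241 [0.5047 0.0651] r 0.0593 ang -146.35
white 287 [0.5958 0.1248] r 0.0496 ang 32.73
```

Call:
send_rows(
  steps=[
    [[-1,18,0,0,0,0,40],[0,20,0,0,0,0,40],[0,15,0,0,0,0,40],[0,0,15,0,0,0,40],[0,0,25,0,0,0,40],[0,0,25,0,0,0,40],[0,0,20,0,0,0,40],[0,0,15,0,0,0,40],[0,0,7,0,0,0,40],[0,0,0,0,0,0,40]],
  ],
)

```text
clock: 5.95
eef_pos: [0.5046, 0.0648, 0.1148]
eef_rot: [-3.006, -0.91, 0.003]
contact_force: [-0.2, -0.7, 0.3]
width: 0.458
```

Call:
send_rows(
  steps=[
    [[0,0,0,0,0,0,30],[0,0,0,0,0,0,24],[0,0,0,0,0,0,22],[0,0,0,0,0,0,22]],
  ],
)

```text
clock: 6.35
eef_pos: [0.5055, 0.0647, 0.1162]
eef_rot: [3.006, 0.91, 0.002]
contact_force: [0.7, -0.0, 0.4]
width: 0.274
```

```bash
python3 - <<'E'
from h import *
s=arm.sense(); print(s["eef_pos"],s["width"]*87,s["contact_force"],s["joint_pos"]); f=arm.grab_frame("wrist"); save(f,"w2.png");wristmeas(f,(.554,.098))
# pull a 93.5 deg arc as N tool-frame rows: rotate about axis
R=cv2.Rodrigues(s["eef_rot"])[0]; C=np.array([.554,.098]); p=s["eef_pos"][:2]
N=30; th=np.radians(93.5)/N; d=p-C
rot=lambda t:np.array([[np.cos(t),-np.sin(t)],[np.sin(t),np.cos(t)]])
print("r",np.hypot(*d),np.degrees(np.arctan2(d[1],d[0])),"row", R[:2,:2].T@(C+rot(th)@d-p)*1000,"turn",-np.degrees(th))
E
```

```text
[0.5055 0.0647 0.1162] 23.816397008500893 [ 0.7481 -0.0067  0.4336] [-0.0922  0.5372  1.8195 -0.      0.7836  0.8906]
boss 5299 [0.5543 0.0975] r 0.0 ang 0.0
red 271 [0.4891 0.1843] r 0.1086 ang 126.9
white 769 [0.5961 0.1252] r 0.0502 ang 33.58
r 0.058825045886036695 -145.54940041472278 row [0.1294 3.1968] turn -3.1166666666666667
```

View pics/w2.png

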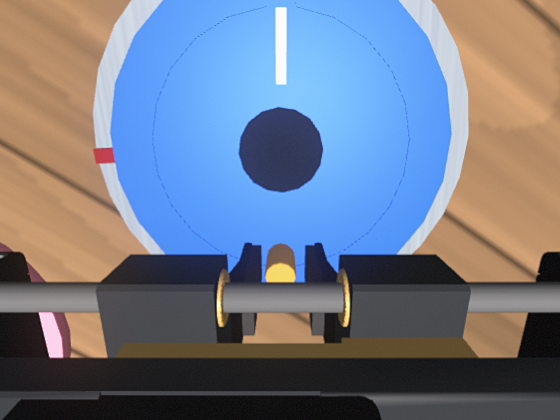

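The peg at (280,262) stands centred between the fingers. I'll push along the arc now.

Call:
send_rows(
  steps=[
    [[0.1,3.2,0,0,0,-3.12,22],[0.1,3.2,0,0,0,-3.12,22],[0.1,3.2,0,0,0,-3.12,22],[0.1,3.2,0,0,0,-3.12,22],[0.1,3.2,0,0,0,-3.12,22],[0.1,3.2,0,0,0,-3.12,22],[0.1,3.2,0,0,0,-3.12,22],[0.1,3.2,0,0,0,-3.12,22],[0.1,3.2,0,0,0,-3.12,22],[0.1,3.2,0,0,0,-3.12,22]],
  ],
)

```text
clock: 7.4
eef_pos: [0.5288, 0.0445, 0.1156]
eef_rot: [-2.649, -1.687, 0.001]
contact_force: [-0.8, 1.2, 0.9]
width: 0.256
```

Call:
send_rows(
  steps=[
    [[0.1,3.2,0,0,0,-3.12,22],[0.1,3.2,0,0,0,-3.12,22],[0.1,3.2,0,0,0,-3.12,22],[0.1,3.2,0,0,0,-3.12,22],[0.1,3.2,0,0,0,-3.12,22],[0.1,3.2,0,0,0,-3.12,22],[0.1,3.2,0,0,0,-3.12,22],[0.1,3.2,0,0,0,-3.12,22],[0.1,3.2,0,0,0,-3.12,22],[0,0,0,0,0,0,22]],
  ],
)

```text
clock: 8.4
eef_pos: [0.5572, 0.0389, 0.1156]
eef_rot: [-2.163, -2.278, 0.0]
contact_force: [-0.7, 0.5, -0.8]
width: 0.254
```

```bash
python3 - <<'E'
from h import *
s=arm.sense(); R=cv2.Rodrigues(s["eef_rot"])[0]; d=s["eef_pos"][:2]-[.554,.098]
print(s["eef_pos"],s["contact_force"],np.hypot(*d),np.degrees(np.arctan2(d[1],d[0])),"yaw",np.degrees(np.arctan2(R[1,1],R[0,1])))
f=arm.grab_frame("wrist"); wristmeas(f,(.554,.098))
E
```

```text
[0.5572 0.0389 0.1156] [-0.7136  0.5048 -0.823 ] 0.05913627009966414 -86.90662126610806 yaw 2.962031973795494Traceback (most recent call last):
  File "<stdin>", line 4, in <module>
  File "h.py", line 28, in wristmeas
    o={"boss":sel(V<110,.109,0,.03),"red":sel(((H<8)|(H>170))&(S>120),.077,.088,.122),
                                          ~~~^^^^^^^^^^^^^^^^^^^^^^^^^^^^^^^^^^^^^^^^
  File "h.py", line 27, in sel
    m=m&ok; p=np.c_[xx[m],yy[m]]; w=onplane(f,p,z)[:,:2]; r=np.hypot(*(w-C0).T); return w[(r>lo)&(r<hi)]
                                    ~~~~~~~^^^^^^^
  File "h.py", line 13, in onplane
    n=cv2.undistortPoints(np.array(uv,float).reshape(-1,1,2),np.array(f["K"],float),np.array(f["D"],float)).reshape(-1,2)
      ~~~~~~~~~~~~~~~~~~~^^^^^^^^^^^^^^^^^^^^^^^^^^^^^^^^^^^^^^^^^^^^^^^^^^^^^^^^^^^^^^^^^^^^^^^^^^^^^^^^^^
cv2.error: OpenCV(4.12.0) /io/opencv/modules/calib3d/src/undistort.dispatch.cpp:347: error: (-215:Assertion failed) CV_IS_MAT(_src) && CV_IS_MAT(_dst) && (_src->rows == 1 || _src->cols == 1) && (_dst->rows == 1 || _dst->cols == 1) && _src->cols + _src->rows - 1 == _dst->rows + _dst->cols - 1 && (CV_MAT_TYPE(_src->type) == CV_32FC2 || CV_MAT_TYPE(_src->type) == CV_64FC2) && (CV_MAT_TYPE(_dst->type) == CV_32FC2 || CV_MAT_TYPE(_dst->type) == CV_64FC2) in function 'cvUndistortPointsInternal'
```

```bash
sed -i 's/m=m&ok; p=/m=m\&ok; m[0,0]|=not m.any(); p=/' h.py; python3 - <<'E'
from h import *
f=arm.grab_frame("wrist"); wristmeas(f,(.554,.098))
E
```

```text
boss 5357 [0.554  0.0978] r 0.0 ang 0.0
white 833 [0.5533 0.1478] r 0.05 ang 90.77
```

Call:
send_rows(
  steps=[
    [[0.1,3.2,0,0,0,-3.12,22],[0.1,3.2,0,0,0,-3.12,22],[0.1,3.2,0,0,0,-3.12,22],[0.1,3.2,0,0,0,-3.12,22],[0.1,3.2,0,0,0,-3.12,22],[0.1,3.2,0,0,0,-3.12,22],[0.1,3.2,0,0,0,-3.12,22],[0.1,3.2,0,0,0,-3.12,22],[0.1,3.2,0,0,0,-3.12,22],[0.1,2,0,0,0,-2,22]],
  ],
)

```text
clock: 9.5
eef_pos: [0.5856, 0.0484, 0.1155]
eef_rot: [-1.496, -2.761, 0.001]
contact_force: [-0.3, -0.4, 0.1]
width: 0.252
```

Call:
send_rows(
  steps=[
    [[0,1.5,0,0,0,-1.5,22],[0,0.5,0,0,0,-0.5,22],[0,0,0,0,0,0,22],[0,0,0,0,0,0,22]],
  ],
)

```text
clock: 9.9
eef_pos: [0.5875, 0.0495, 0.1155]
eef_rot: [-1.45, -2.787, 0.0]
contact_force: [-1.6, -0.3, 0.5]
width: 0.254
```

```bash
python3 - <<'E'
from h import *
s=arm.sense(); R=cv2.Rodrigues(s["eef_rot"])[0]; d=s["eef_pos"][:2]-[.554,.098]
print(s["eef_pos"],s["contact_force"],np.hypot(*d),np.degrees(np.arctan2(d[1],d[0])),"yaw",np.degrees(np.arctan2(R[1,1],R[0,1])))
f=arm.grab_frame("wrist"); wristmeas(f,(.554,.098))
E
```

```text
[0.5875 0.0495 0.1155] [-1.6053 -0.3153  0.5139] 0.05896665616246118 -55.3228694800669 yaw 35.016580625055454
boss 5369 [0.554  0.0976] r 0.0 ang 0.0
white 835 [0.5272 0.14  ] r 0.0502 ang 122.28
```

Call:
send_rows(
  steps=[
    [[0,1.5,0,0,0,-1.5,22],[0,1.5,0,0,0,-1.5,22],[0,1.2,0,0,0,-1.2,22],[0,0,0,0,0,0,22],[0,0,0,0,0,0,22],[0,0,0,0,0,0,22]],
  ],
)

```text
clock: 10.55
eef_pos: [0.5915, 0.052, 0.1156]
eef_rot: [1.346, 2.838, 0.0]
contact_force: [-0.9, -0.7, -0.0]
width: 0.254
```

```bash
python3 - <<'E'
from h import *
s=arm.sense(); print(s["eef_pos"],s["contact_force"])
f=arm.grab_frame("wrist"); wristmeas(f,(.554,.098)); a=f["pixels"]
t=arm.grab_frame("top"); b=t["pixels"][130:250,180:300]
save({"pixels":np.hstack([a,cv2.resize(b,(420,420),interpolation=cv2.INTER_CUBIC)])[:,180:]},"w3.png")
E
```

```text
[0.5915 0.052  0.1156] [-0.8582 -0.6796 -0.0009]
boss 5377 [0.554  0.0975] r 0.0 ang 0.0
white 830 [0.5239 0.1378] r 0.0503 ang 126.78
```

View pics/w3.png

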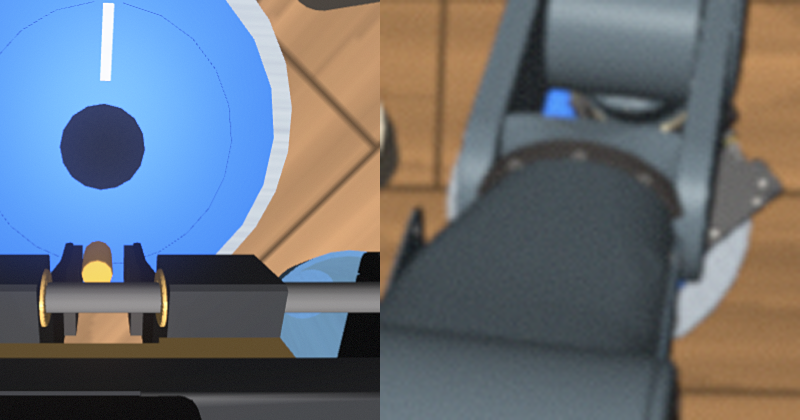

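The bat is at about 126.8°, against 126.9° for the rib. I'll open, rise and check from the clear viewpoint.

Call:
send_rows(
  steps=[
    [[0,0,0,0,0,0,34],[0,0,0,0,0,0,36],[0,0,-10,0,0,0,36],[0,0,-25,0,0,0,36],[-10,0,-30,0,0,0,20],[-10,0,-25,0,0,0,0],[-10,0,-15,0,0,0,0],[0,0,0,0,0,0,0],[0,0,0,0,0,0,0]],
  ],
)

```text
clock: 11.55
eef_pos: [0.6098, 0.0289, 0.2208]
eef_rot: [-1.347, -2.838, -0.0]
contact_force: [0.7, 0.2, 0.2]
width: 0.053
```

```bash
python3 - <<'E'
from h import *
s=arm.sense(); print(s["eef_pos"],s["contact_force"],s["width"]); R=cv2.Rodrigues(s["eef_rot"])[0]
f=arm.grab_frame("wrist"); wristmeas(f,(.554,.098)); save(f,"w4.png")
print("to boss, tool mm",R.T@(np.array([.554,.098,.109])-s["eef_pos"])*1000)
E
```

```text
[0.6098 0.0289 0.2208] [0.6619 0.2421 0.2229] 0.05314910877372414
boss 2242 [0.554  0.0974] r 0.0 ang 0.0
yellow 227 [0.5895 0.0495] r 0.0596 ang -53.41
white 340 [0.5244 0.1366] r 0.0491 ang 126.98
to boss, tool mm [ 88.8123   0.474  111.7823]
```

View pics/w4.png

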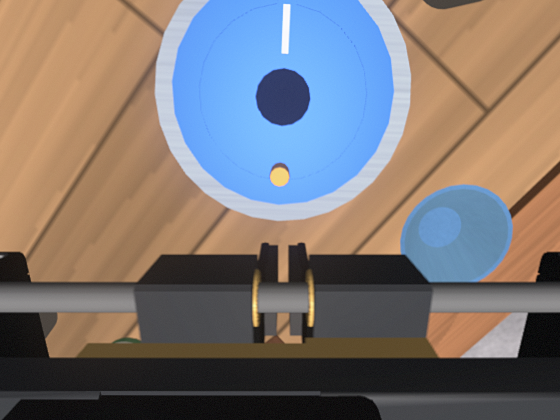

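The view shows the white line at (287,28), the boss at (283,97) and the peg at (279,176); the notch lies just out of frame. I'll back off so I can see the pin in the notch.

Call:
send_rows(
  steps=[
    [[-20,0,-15,0,0,0,0],[-25,0,-20,0,0,0,0],[-15,0,-15,0,0,0,0],[0,0,0,0,0,0,0],[0,0,0,0,0,0,0]],
  ],
)

```text
clock: 12.1
eef_pos: [0.6467, -0.017, 0.2688]
eef_rot: [-1.345, -2.835, 0.001]
contact_force: [0.7, -0.5, 0.1]
width: 0.003
```

```bash
python3 - <<'E'
from h import *
s=arm.sense(); print(s["eef_pos"],s["width"]); R=cv2.Rodrigues(s["eef_rot"])[0]
f=arm.grab_frame("wrist"); wristmeas(f,(.554,.098))
u,v=project(f,[.554+.08*np.cos(2.215),.098+.08*np.sin(2.215),.1])[0].astype(int); print(u,v)
y0=max(v-60,0);c=f["pixels"][y0:y0+120,u-80:u+80]; save({"pixels":cv2.resize(c,None,fx=4,fy=4)},"w5.png")
print("to boss, tool mm",R.T@(np.array([.554,.098,.109])-s["eef_pos"])*1000)
E
```

```text
[ 0.6467 -0.017   0.2688] 0.0031780740337151465
boss 1940 [0.5544 0.0969] r 0.0 ang 0.0
yellow 147 [0.5905 0.0488] r 0.0601 ang -53.08
white 12 [0.5871 0.0505] r 0.0568 ang -54.82
287 -72
to boss, tool mm [147.1511   1.2392 160.3109]
```

View pics/w5.png

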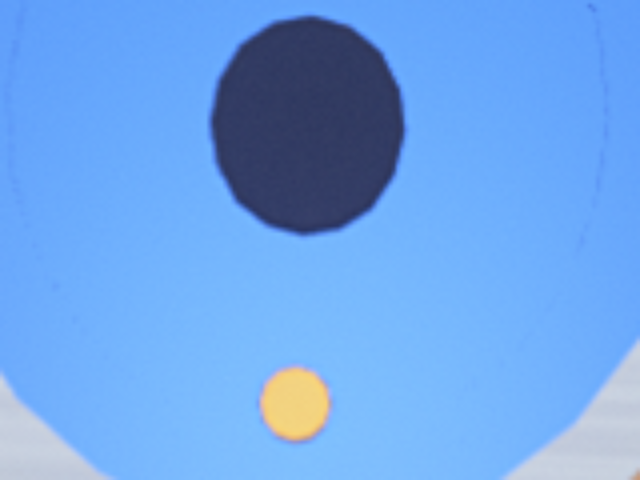

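Backing off moved the view away from the notch, so this crop shows only the boss and the peg. I'll go forward to above the boss, where the notch will be in view.

Call:
send_rows(
  steps=[
    [[20,0,5,0,0,0,0],[35,0,15,0,0,0,0],[40,1,20,0,0,0,0],[35,0,10,0,0,0,0],[17,0,0,0,0,0,0],[0,0,0,0,0,0,0],[0,0,0,0,0,0,0]],
  ],
)

```text
clock: 12.85
eef_pos: [0.5572, 0.0966, 0.2212]
eef_rot: [1.344, 2.837, 0.001]
contact_force: [-0.1, -0.0, -0.1]
width: 0.003
```

```bash
python3 - <<'E'
from h import *
s=arm.sense(); print(s["eef_pos"],s["width"],s["contact_force"]); R=cv2.Rodrigues(s["eef_rot"])[0]
f=arm.grab_frame("wrist"); save(f,"w6.png"); wristmeas(f,(.554,.098))
for q in("notch","pin_top"):
    for d in arm.landmark_of(q,"wrist")[:2]: print(q,round(d["conf"],2),world(f,d["xyz"]))
print("to boss, tool mm",R.T@(np.array([.554,.098,.109])-s["eef_pos"])*1000)
E
```

```text
[0.5572 0.0966 0.2212] 0.003396466214742088 [-0.0576 -0.0381 -0.095 ]
boss 1774 [0.5538 0.098 ] r 0.0 ang 0.0
red 220 [0.4925 0.1802] r 0.1025 ang 126.71
white 251 [0.5244 0.1373] r 0.0491 ang 126.78
notch 0.59 [0.5059 0.1639 0.0995]
pin_top 0.6 [0.5071 0.1656 0.0882]
to boss, tool mm [  3.3487  -1.7037 112.2013]
```

View pics/w6.png

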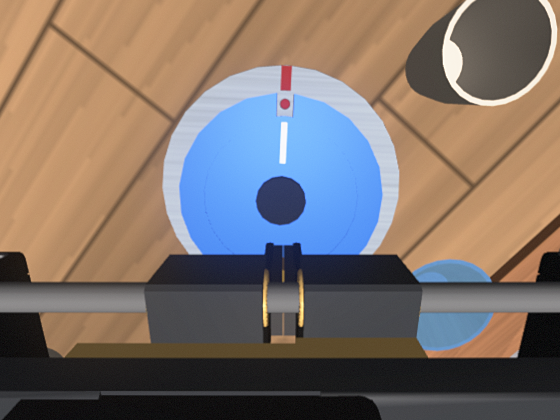

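The pin at (286,104) is centred in the notch, and the rib and white line agree (126.71° against 126.78°). I'll press now.

Call:
send_rows(
  steps=[
    [[3,-2,15,0,0,0,0],[0,0,25,0,0,0,0],[0,0,25,0,0,0,0],[0,0,20,0,0,0,0],[0,0,15,0,0,0,0],[0,0,6,0,0,0,0],[0,0,2,0,0,0,0],[0,0,2,0,0,0,0],[0,0,2,0,0,0,0],[0,0,0,0,0,0,0]],
  ],
)

```text
clock: 14.0
eef_pos: [0.5531, 0.0978, 0.1092]
eef_rot: [1.346, 2.837, 0.001]
contact_force: [-1.0, -0.1, 0.3]
width: 0.008
```

Call:
send_rows(
  steps=[
    [[0,0,2,0,0,0,0],[0,0,2,0,0,0,0],[0,0,2,0,0,0,0],[0,0,2,0,0,0,0],[0,0,0,0,0,0,0]],
  ],
)

```text
clock: 14.5
eef_pos: [0.5531, 0.0978, 0.1013]
eef_rot: [1.345, 2.837, 0.001]
contact_force: [-0.0, -1.4, 3.7]
width: 0.004
```

Pressing takes a steady 3.7 N and the tool is already below the pin's stop height, so I'll continue to home.

Call:
send_rows(
  steps=[
    [[0,0,2,0,0,0,0],[0,0,2,0,0,0,0],[0,0,1.5,0,0,0,0],[0,0,0.5,0,0,0,0],[0,0,0,0,0,0,0]],
  ],
)

```text
clock: 15.0
eef_pos: [0.5531, 0.0978, 0.0954]
eef_rot: [1.345, 2.837, 0.001]
contact_force: [-0.2, -0.7, 5.8]
width: 0.005
```

Call:
send_rows(
  steps=[
    [[0,0,0.6,0,0,0,0],[0,0,0.6,0,0,0,0],[0,0,0,0,0,0,0]],
  ],
)

```text
clock: 15.3
eef_pos: [0.5531, 0.0978, 0.0954]
eef_rot: [1.345, 2.837, 0.001]
contact_force: [-2.1, -0.9, 13.6]
width: 0.003
```

The tool stopped at z 95.4 mm with the force rising to 13.6 N, which is the end stop. I'll lift off and check.

Call:
send_rows(
  steps=[
    [[0,0,-5,0,0,0,0],[0,0,-20,0,0,0,0],[0,0,-30,0,0,0,0],[0,0,-35,0,0,0,0],[0,0,-30,0,0,0,0],[0,0,-5,0,0,0,0],[0,0,0,0,0,0,0],[0,0,0,0,0,0,0]],
  ],
)

```text
clock: 16.1
eef_pos: [0.5513, 0.0979, 0.217]
eef_rot: [-1.345, -2.836, 0.002]
contact_force: [-0.3, -0.5, -0.2]
width: 0.005
```

```bash
python3 - <<'E'
from h import *
s=arm.sense(); print(s["eef_pos"],s["contact_force"],s["clock"])
f=arm.grab_frame("wrist"); save(f,"w7.png"); wristmeas(f,(.554,.098))
for q in("notch","pin_top","boss_top"):
    for d in arm.landmark_of(q,"wrist")[:1]: print(q,round(d["conf"],2),world(f,d["xyz"]))
E
```

```text
[0.5513 0.0979 0.217 ] [-0.2527 -0.4688 -0.1595] 16.1
boss 2997 [0.551  0.1009] r 0.0 ang 0.0
red 223 [0.4922 0.1803] r 0.0988 ang 126.52
white 238 [0.523  0.1385] r 0.0468 ang 126.66
notch 0.66 [ 0.7927  0.1069 -0.    ]
pin_top 0.97 [0.5088 0.1654 0.0874]
boss_top 0.56 [0.5574 0.0973 0.0971]
```

View pics/w7.png

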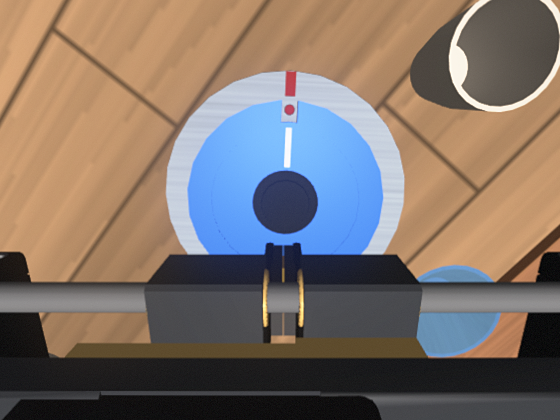

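The bat is seated: the pin at (289,110) is in the notch, the boss (285,202) stands at 97 mm by the network, and the arm is clear.

```bash
python3 -c "
from h import *
print(arm.finish_job())"
```

```text
the job is handed in; nothing more can be done
None
```

I turned the bat about 93° by pushing the yellow peg with the fingers set either side of it. I then pressed the boss until it hit the end stop, lifted clear and handed the job in at about 16 s of the 48 s allowed. No verdict was reported.

**Last checks:**
- **Depth:** the tool stopped at 95.4 mm (fully home is 95 mm) with the force rising to 13.6 N. The network put the boss top at 97 mm, within its 4 mm accuracy.
- **Alignment:** the pin shows centred in the notch, and the white line and red rib agree within about 0.2°.
- **Clearance:** the arm was free of contact at about z 217 mm.

**What disagreed or was not checked:**
- In the last picture the network's "notch" report was the bowl, so I ignored it.
- My last colour measurement of the boss was about 4 mm off, because it assumed the boss's old height and the mask took in more dark pixels.
- I did not measure the positions of the surrounding pots and tools at the end. The contact force stayed at noise level away from the peg and boss.

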